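# Turn a jar's bar code to the desk code reader and hold the focus lever at the third click

### The arm

A 6-joint arm with a two-finger parallel gripper is mounted at the origin on a cart in front of the work surface, level with it; the furniture and walls round the work are solid. World frame = base frame: x ahead of the robot, y to its left, z up, the work surface at z = 0. Lengths are in m, angles in rad, forces in N, time in s.
With the tool pointing down it reaches from about 0.375 to 0.9 m from the base axis. Payload 3.1 kg.
Tool frame: the origin (TCP) lies between the finger pads; the fingertips stand 17 mm ahead of it and the grasp point (between the pads) lies 2 mm behind it (robot.nose_length is the distance from the TCP to the fingertips, in m); z points along the fingers, y is the line along which they close (so a half turn about z gives the same grasp; the last joint's range is limited). The gripper opens to 87 mm and grips with 3 to 60 N. Pads are 19 mm wide; open, the fingers measure 117 mm over their backs; the gripper's body (75 mm by 190 mm) begins 51 mm behind the grasp point.
Start: joints at [0.985, 0.527, 1.433, -0, 1.181, -0.178], TCP at [0.248, 0.574, 0.24] pointing down, gripper open.
Joint ranges: [-3.08, 3.08], [-0.75, 2.2], [0.22, 2.44], [-1.43, 4.57], [0, 2.65], [-2.85, 2.85]. Speed limits (rad/s): [2.79, 2.79, 3.14, 3.14, 3.14, 3.14].

### API

Orientations are given as a unit quaternion [x, y, z, w].
In Python, from rig import robot, cams gives the robot as it stands.
- The arm moves only by the shell command python3 -m pendant 'ROWS' [FORCE]. ROWS is JSON, a list of rows, each an object with "jaw": the opening, from 0 (shut) to 1 (fully open); "linear": the shift along the tool's x, y, z in cm, a list of three; "twist": the turn about the tool's z in degrees. A call has 1 to 12 rows; each row shifts and turns the commanded pose from where the row before left it, along the tool's axes as they then stand; what a row does not reach is not made up. A row lasts 1/12 s, in which the tool goes at most 41.7 mm and 7.16 degrees, less where a joint would pass 70% of its speed; a pose out of reach is approached as far as the arm can. A call is refused whole if a number of a shift passes 4.17 or a number of a turn 7.16, either way. A call with a gripper value outside its range is refused whole. The fingers move at their own pace and stop on an object; FORCE is the grip in N (left out, the last holds). Time passes only in rows, so rows that do not move let the fingers close. It gives the time, the measured TCP pose, the force, the opening and the grip force at its end, in the units of the state.
- robot.get_obs(): the state, without advancing time (a new reading comes with each control period).
- cams.camera(name): name is "scene" or "top" or "wrist"; returns a dict with "color" (384x512x3 uint8, blue, green, red), "depth" (384x512 float32, m along the optical axis (not along the pixel's ray), 0 where there is no reading), "fov_y" (degrees; the focal length in pixels is half the picture's height over the tangent of half this angle, whatever the lens; pixels are square), "cx", "cy" (the principal point, pixels), "k1" (the pictures are not rectified: a ray, as slopes to the right and down, at radius r is drawn at 1 + k1 r^2 times it, then the intrinsics apply), "view" (4x4, takes a point from world to camera coordinates). Camera axes: x right, y down, z forward; pixel columns grow to the right and rows downward; lengths in m; the calibration is good to about 2 mm. A picture is of the moment at which its call begins.
- robot.hand_in(): hands the job in; it is judged then, once.
The state is a dict: "time": time; "q": joint angles; "joint_velocities": joint speeds; "joint_torque": joint torques, N m; "position": TCP position; "tool_rot": TCP orientation; "ft_force": force on the tool from outside, world axes, zero at the start; "moment": the same for the moment, N m; "grip_width": finger opening in m; "grip_force": force on a finger pad.
Only numpy, scipy, OpenCV 4.12 (cv2) and the standard library are available. Lean on these libraries where they do the work, as an engineer would, in place of code of your own. Each camera call takes 0.05 s, during which the arm holds its last target. There are 200 camera calls.

### The job

Read in the cream jar that stands in the seat of the code reader: turn the jar until its bar-code label squarely faces the reader's window, and let go of it with the jar still upright in its seat. Then take the focus lever by its upright grip and swing it from its rest by exactly three clicks (the reading distance for jars of this width), feeling each one, without pushing on to a fourth, which would run the reader's head into the jar. The lever springs back if let go, so finish while still holding it at the third click; leave the small bottle, the price tags and the calculator where they are.

Things in the scene. Friction and masses are not known exactly. Their poses are not given: they have to be found in the camera images.
- code_reader: Bench code reader on a steel plate 90 x 262 x 12 mm fixed to the desk. Origin: on the desk under the axis of the jar's seat, a pocket 61 mm wide, floor 6 mm above the desk. Plate: y = +42 to -220 mm in this frame. The black head (52 mm wide, top 70 mm up) is at -y of the seat, looks along +y, 23 mm from the jar at rest; behind it a grey gear housing (y -128 to -214 mm, 56 mm high) bears the lever.
- cream_jar: White jar, 122 mm high, 0.13 kg, turns in its seat with 1.5 mm play. Origin: centre of its underside. Body 58 mm wide up to 78 mm; above that the fixed cap, 62 mm wide (84 to 128 mm above the desk), to grip it by. Own +x points through the middle of its kraft-paper label with black bars; an 11 mm paper seal strip runs from there up over the cap's edge on to its top, so the side shows from above.
- jar_label (a point): Middle of the label's face, 29.5 mm from the jar's axis and 42 mm above its underside. It faces the reader squarely when it lies on the reader's -y side of the jar's axis, at x = 0 in the reader's frame.
- reader_window (a point): Middle of the window on the front of the reader's head, 47 mm above the desk. The lever drives the head towards the jar (reader's +y) by 6 mm a click.
- lever_grip (a point): Middle of the lever's upright round grip, 93 mm above the desk: a black post 14 mm thick (16 mm near its top), from 74 to 117 mm above the desk, standing on the end of the flat lever arm (arm top 74 mm). It is on the robot's side of the gear housing, 85 mm from the lever's upright axis.
- lever_pivot (a point): Point on the lever's upright axis at the height of lever_grip: x = 0, y = -165 mm in the reader's frame. At rest the arm points along the reader's (-0.90, -0.43); the lever turns clockwise seen from above, its grip going towards the jar's end (+y).
- focus_lever (a joint): Lever angle, rad, 0 at rest. A sprung roller pawl clicks into a notch every 0.22 rad (18.7 mm of the grip's arc): clicks at 0.22, 0.44, 0.66, 0.88; end stop 0.96. A spring pulls it back from anywhere. The push at the grip is 3 to 6 N as the pawl nears a notch, jumps up by 3 to 4 N once it has dropped in and is driven on, then fades again. Let go, the lever flies back to 0.
- small_bottle: Bystander: clear small bottle with narrow cap, 58 mm wide, 108 mm high, beside the reader at the jar's end. Origin at the centre of its underside.
- tag_bundle: Bystander: flat bundle of price tags with string, 53 x 81 x 12 mm, lying in front of the reader. Origin in its underside.
- calculator: Bystander: desk calculator, 114 x 158 x 16 mm, lying to the right. Origin at the centre of its underside.
There are look-alikes about, which are no part of the job. What is shaped like the cream_jar but green or orange is not meant.

How it is judged:
By the outcome, as a careful person would: the job done as asked, in the order asked, and still so for the second after the job is handed in, while the arm keeps its last pose, push and grip.
It also fails if it takes over 67 s, if anything falls off the work surface, if the arm or the gripper's body presses on something with over 40 N, if the wrist force passes 120 N, or if a joint passes its speed limit or range.

## Working session

There is one attempt and no reset: what is moved stays moved. The work goes in short steps, Python scripts to look and compute and a shell command to move; the robot and the scene stay as the last step left them, time stands still between calls to the robot, and variables do not carry over. Pictures are saved under pics/ and viewed, at most 10 in all, crops included, and the job is handed in when it is done.

```bash
ls; mkdir -p pics; cat > h.py <<'E'
import numpy as np, cv2
from rig import robot, cams
def K(c):
    f=c["color"].shape[0]/2/np.tan(np.radians(c["fov_y"])/2); return f
def rays(c,uv):
    uv=np.atleast_2d(np.asarray(uv,float)); f=K(c)
    d=(uv-[c["cx"],c["cy"]])/f; s=d.copy()
    for _ in range(20): s=d/(1+c["k1"]*(s**2).sum(1,keepdims=True))
    return np.c_[s,np.ones(len(s))]
def plane(c,uv,z):
    V=np.array(c["view"]); R=V[:3,:3]; o=-R.T@V[:3,3]
    d=rays(c,uv)@R
    return o+d*((z-o[2])/d[:,2])[:,None]
def depthpts(c,uv):
    uv=np.atleast_2d(uv); V=np.array(c["view"]); R=V[:3,:3]; o=-R.T@V[:3,3]
    z=c["depth"][uv[:,1].astype(int),uv[:,0].astype(int)]
    return o+(rays(c,uv)*z[:,None])@R
def proj(c,P):
    P=np.atleast_2d(P);V=np.array(c["view"]);p=P@V[:3,:3].T+V[:3,3]
    s=p[:,:2]/p[:,2:];r=(s**2).sum(1,keepdims=True)
    return s*(1+c["k1"]*r)*K(c)+[c["cx"],c["cy"]]
E
python3 - <<'E'
from h import *
import pickle
o=robot.get_obs(); print(o)
for n in ["scene","top","wrist"]:
    c=cams.camera(n); pickle.dump(c,open(n+".pkl","wb")); print(n,c["fov_y"],c["k1"],-np.array(c["view"])[:3,:3].T@np.array(c["view"])[:3,3])
    cv2.imwrite(f"pics/{n}0.png",c["color"])
a=[cv2.imread(f"pics/{n}0.png") for n in ["top"]]
cv2.imwrite("pics/top0b.png",cv2.resize(a[0],(800,600),interpolation=cv2.INTER_CUBIC))
E
```

```text
pics
{'time': 0.0, 'q': array([ 9.84495743e-01,  5.28465706e-01,  1.43388162e+00, -3.25304760e-05,
        1.18139108e+00, -1.78462547e-01]), 'joint_velocities': array([-4.24192185e-04,  3.71448571e-04, -2.72705877e-03,  5.34981193e-05,
       -3.36807189e-05,  4.69463858e-04]), 'joint_torque': array([ 3.84766763e-04, -4.40044641e+01, -1.76594245e+01,  6.33439980e-02,
        5.83189214e-02, -1.86041143e-04]), 'position': array([0.24746463, 0.5731742 , 0.23857846]), 'tool_rot': array([ 2.02502515e-01,  9.79281155e-01, -1.00100081e-03, -3.86367616e-04]), 'ft_force': array([-0.28964815, -0.1194265 , -0.00953251]), 'moment': array([-0.00590484,  0.01429061, -0.08032988]), 'grip_force': 0.0, 'grip_width': 0.08697017415339867}
scene 54.66560454442266 -0.08638355617695256 [-0.06849763 -0.35079932  0.83211773]
top 49.88514203871638 -0.022663153777698727 [ 0.30419279 -0.02776353  1.19072286]
wrist 58.24878119935362 -0.08449172670056568 [0.17913699 0.60416506 0.38393387]
```

View pics/top0b.png

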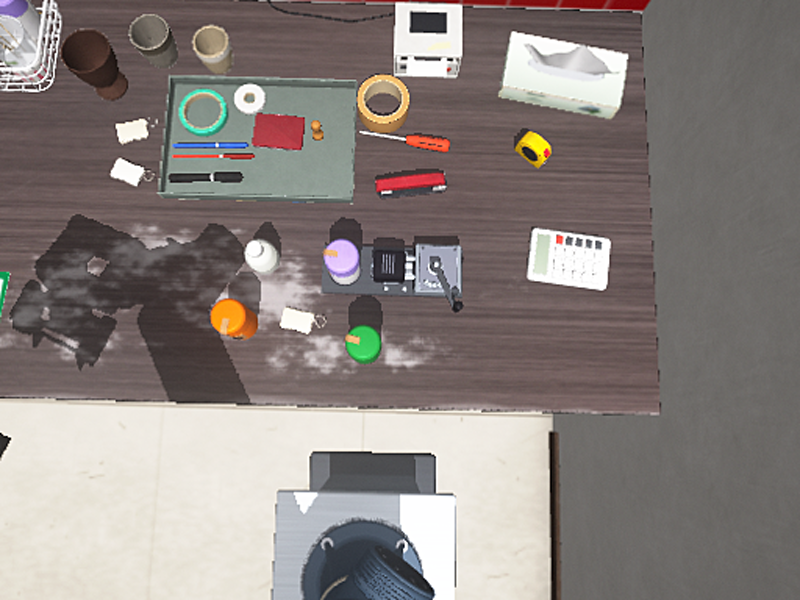

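View pics/scene0.png

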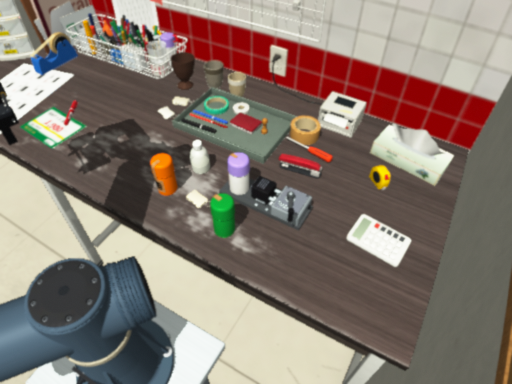

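The top view (800x600 scale) shows three jar-shaped candidates: a lilac-capped white jar in the reader's seat (342,258), an orange one (232,317) and a green one (363,343). The lilac one is the cream jar: it is white and stands in the seat. Its seal strip points left, at (330,253). The lever grip is near (458,305). Next I'll take a close crop and measure.

```bash
cat > m.py <<'E'
from h import *
def jar(c,box=None):
    hsv=cv2.cvtColor(c["color"],cv2.COLOR_BGR2HSV)
    m=cv2.inRange(hsv,(122,35,60),(160,255,255))
    return m
E
python3 - <<'E'
from m import *
import pickle
c=pickle.load(open("top.pkl","rb")); im=c["color"]
cr=im[140:215,190:310]; cv2.imwrite("pics/crop1.png",cv2.resize(cr,None,fx=6.5,fy=6.5,interpolation=cv2.INTER_CUBIC))
m=jar(c); n,l,s,ce=cv2.connectedComponentsWithStats(m)
for i in range(1,n):
    if s[i,4]>30: print(s[i],ce[i],plane(c,ce[i],0.128))
p=lambda x,y,z:plane(c,[x*.64,y*.64],z)[0].round(4)
print("grip top",p(458,306,.117),"plate corners", [p(*q,.012) for q in [(321,293),(461,296),(462,237)]],"pivot",p(436,263,.07))
print(depthpts(c,[[218,165],[293,196],[279,168]]))
E
```

```text
[  0   0  18  11 174] [8.06321839 4.48275862] [[1.00042542 0.67076578 0.128     ]]
[207 152  24  26 434] [219.01843318 164.80414747] [[0.54747034 0.04881227 0.128     ]]
grip top [ 0.4718 -0.1486  0.117 ] plate corners [array([0.5055, 0.0938, 0.012 ]), array([ 0.5071, -0.1659,  0.012 ]), array([ 0.6201, -0.167 ,  0.012 ])] pivot [ 0.5555 -0.1141  0.07  ]
[[ 0.54762135  0.0517218   0.12468824]
 [ 0.47199929 -0.14876732  0.11309754]
 [ 0.55441742 -0.11334213  0.07880221]]
```

View pics/crop1.png

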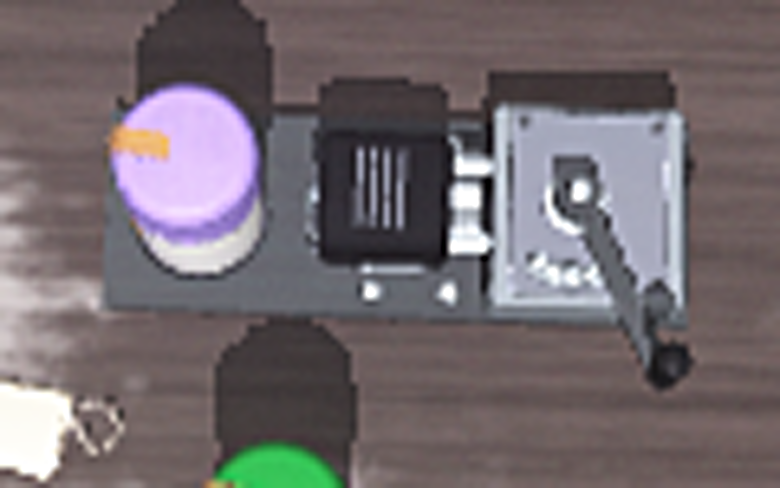

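The crop confirms the lilac-capped jar in the seat. The cap centre is at crop (186,157), and the strip runs from its outer end (112,139) to its inner end (167,147), i.e. roughly world +y tilted to +x. The lever grip is at crop (668,363). Measured lengths are consistent with the given sizes. Moving over the jar now.

```bash
python3 -m pendant '[{"jaw":1,"linear":[-3.22,-2.4,0],"twist":0},{"jaw":1,"linear":[-3.22,-2.4,0],"twist":0},{"jaw":1,"linear":[-3.22,-2.4,0],"twist":0},{"jaw":1,"linear":[-3.22,-2.4,0],"twist":0},{"jaw":1,"linear":[-3.22,-2.4,0],"twist":0},{"jaw":1,"linear":[-3.22,-2.4,0],"twist":0},{"jaw":1,"linear":[-3.22,-2.4,0],"twist":0},{"jaw":1,"linear":[-3.22,-2.4,0],"twist":0},{"jaw":1,"linear":[-3.22,-2.4,0],"twist":0},{"jaw":1,"linear":[-3.22,-2.4,0],"twist":0},{"jaw":1,"linear":[-3.22,-2.4,0],"twist":0},{"jaw":1,"linear":[-3.22,-2.4,0],"twist":0}]'
python3 -m pendant '[{"jaw":1,"linear":[-2,-1.5,0],"twist":0},{"jaw":1,"linear":[0,0,0],"twist":7},{"jaw":1,"linear":[0,0,0],"twist":7},{"jaw":1,"linear":[0,0,0],"twist":7},{"jaw":1,"linear":[0,0,0],"twist":7},{"jaw":1,"linear":[0,0,0],"twist":2.6},{"jaw":1,"linear":[0,0,0],"twist":0},{"jaw":1,"linear":[0,0,0],"twist":0}]'
python3 - <<'E'
from m import *
import pickle
c=cams.camera("wrist"); pickle.dump(c,open("wrist.pkl","wb")); cv2.imwrite("pics/w1.png",c["color"])
o=robot.get_obs(); print(o["q"],o["position"],o["tool_rot"],-np.array(c["view"])[:3,:3].T@np.array(c["view"])[:3,3])
E
```

```text
time: 1.15
position: [0.4888, 0.1542, 0.2395]
tool_rot: [0.203, 0.979, 0.0, -0.0]
ft_force: [0.2, 0.4, 0.6]
grip_width: 0.0865
grip_force: 0.0
time: 1.82
position: [0.5006, 0.1344, 0.2394]
tool_rot: [0.453, 0.891, -0.0, -0.0]
ft_force: [-1.0, -0.0, -0.4]
grip_width: 0.0871
grip_force: 0.0
[ 4.65080213e-02  3.84886131e-01  1.69768481e+00 -5.70596834e-05
  1.05941790e+00 -5.83801194e-01] [0.50058161 0.13440365 0.23941412] [ 4.53090958e-01  8.91464269e-01 -1.19497371e-04 -1.59934846e-04] [0.45684467 0.19602765 0.38463567]
```

View pics/w1.png

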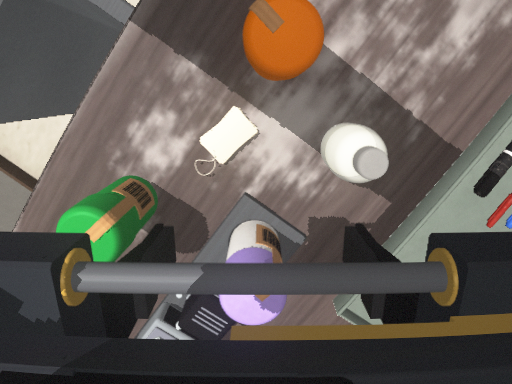

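The wrist view shows the jar at (253,285), partly hidden by the gripper bar, with its label towards the bottle side. The white bottle is at (355,155) and the tags at (228,135). I'll refine the cap centre, reader yaw and grip from the first top and scene pictures.

```bash
python3 - <<'E'
from m import *
import pickle
for n in ["top","scene"]:
    c=pickle.load(open(n+".pkl","rb")); hsv=cv2.cvtColor(c["color"],cv2.COLOR_BGR2HSV)
    dp=lambda m:depthpts(c,np.argwhere(m>0)[:,::-1])
    v,u=np.mgrid[0:384,0:512]; uv=np.c_[u.ravel(),v.ravel()]
    P=depthpts(c,uv); px=P.copy()
    near=(np.hypot(P[:,0]-.55,P[:,1]-.05)<.045)
    t=near&(P[:,2]>.122)&(P[:,2]<.135)
    z=np.median(P[t,2]); q=plane(c,uv[t],.128)
    (cc,r)=cv2.minEnclosingCircle(q[:,:2].astype(np.float32)); print(n,"cap",t.sum(),z,cc,r,q[:,:2].mean(0))
    h=hsv.reshape(-1,3); s=t&(h[:,0]<25)&(h[:,1]>70)
    qs=plane(c,uv[s],.128)[:,:2].mean(0) if s.any() else None
    if s.any(): d=qs-np.array(cc); d2=qs-q[:,:2].mean(0); print("strip",s.sum(),qs,np.degrees(np.arctan2(d[1],d[0])),np.degrees(np.arctan2(d2[1],d2[0])))
    g=(np.hypot(P[:,0]-.475,P[:,1]+.148)<.03)&(P[:,2]>.108)&(P[:,2]<.125); print("grip top",g.sum(),plane(c,uv[g],.117)[:,:2].mean(0),P[g,2].max())
    # housing top, plate
    for nm,a,b in [("housing",.05,.062),("head",.064,.076)]:
        k=(abs(P[:,0]-.56)<.07)&(P[:,1]<.0)&(P[:,1]>-.2)&(P[:,2]>a)&(P[:,2]<b)
        im=np.zeros(384*512,np.uint8); im[k]=255; im=cv2.morphologyEx(im.reshape(384,512),cv2.MORPH_OPEN,np.ones((3,3)))
        n_,l,st,_=cv2.connectedComponentsWithStats(im); i=1+st[1:,4].argmax(); 
        w=plane(c,uv[(l==i).ravel()],(a+b)/2)[:,:2].astype(np.float32); R=cv2.minAreaRect(w*1000); print(nm,len(w),R)
    b=(np.hypot(P[:,0]-.56,P[:,1]-.15)<.06)&(P[:,2]>.09)&(P[:,2]<.115); print("bottle",P[b].mean(0))
E
```

```text
top cap 371 0.1265122002649559 (0.5512238144874573, 0.05194936320185661) 0.029633892700076103 [0.55156864 0.0517549 ]
strip 31 [0.55630877 0.06975041] 74.05773903184101 75.24311103677654
grip top 29 [ 0.47293608 -0.14758941] 0.11838865023834821
housing 566 ((550.9872436523438, -118.1267318725586), (81.27479553222656, 73.0257339477539), 0.43090584874153137)
head 352 ((551.1718139648438, -29.218650817871094), (51.14210510253906, 52.9434700012207), 1.297070026397705)
bottle [0.56354097 0.20030325 0.10527067]
scene cap 260 0.1274381412639602 (0.549652099609375, 0.05059373006224632) 0.030758755281567574 [0.54865197 0.05010165]
strip 15 [0.55812483 0.07113657] 67.58668953587159 65.75607468839014
grip top 32 [ 0.46994998 -0.15025899] 0.11775989459498626
housing 318 ((555.9796752929688, -146.61843872070312), (98.76699829101562, 49.086605072021484), 28.701168060302734)
head 291 ((549.1925048828125, -31.349842071533203), (53.55619812011719, 58.30080795288086), 1.294885516166687)
bottle [0.56225519 0.19931776 0.10363003]
```

```bash
python3 -m pendant '[{"jaw":1,"linear":[-3.22,-0.29,0],"twist":0},{"jaw":1,"linear":[-3.22,-0.29,0],"twist":0},{"jaw":1,"linear":[-3.22,-0.29,0],"twist":0},{"jaw":1,"linear":[0,0,2.5],"twist":0},{"jaw":1,"linear":[0,0,2.5],"twist":0},{"jaw":1,"linear":[0,0,2.5],"twist":0},{"jaw":1,"linear":[0,0,0],"twist":0},{"jaw":1,"linear":[0,0,0],"twist":0}]'
python3 - <<'E'
from m import *
c=cams.camera("wrist"); cv2.imwrite("pics/w2.png",c["color"])
o=robot.get_obs(); print(o["q"],o["position"],proj(c,[[.5505,.0512,.128],[.5505,.0822,.128],[.5815,.0512,.128]]))
E
```

```text
time: 2.53
position: [0.5496, 0.0512, 0.1636]
tool_rot: [0.453, 0.891, -0.001, -0.002]
ft_force: [0.1, -0.2, 0.9]
grip_width: 0.0868
grip_force: 0.0
[-1.09246540e-01  5.32582369e-01  1.68630825e+00  9.90570985e-06
  9.22729060e-01 -7.38813405e-01] [0.55082526 0.05125169 0.16487782] [[258.67873439 230.98591418]
 [292.07658845 188.36083498]
 [301.73114576 259.95744178]]
```

View pics/w2.png

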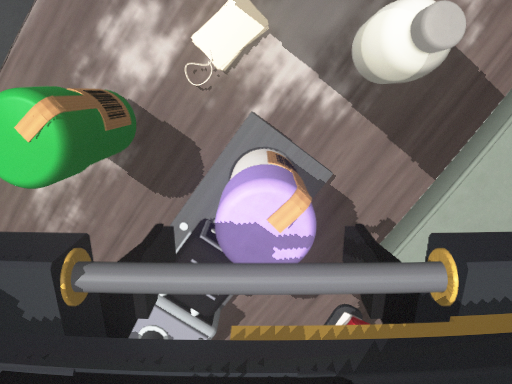

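The wrist view shows the cap at about (266,218), with its seal strip from (303,195) to (275,228). I'll measure its circle and strip here.

```bash
cat >> m.py <<'E'
def fit(pts):
    from scipy.optimize import least_squares
    r=least_squares(lambda p:np.hypot(*(pts-p).T)-.031,pts.mean(0),loss="soft_l1",f_scale=.001); return r.x,np.sqrt(np.mean(r.fun**2))
def cap(c,lo,hi):
    hsv=cv2.cvtColor(c["color"],cv2.COLOR_BGR2HSV)
    m=cv2.inRange(hsv,(120,30,60),(160,255,255)); s=cv2.inRange(hsv,(5,70,120),(25,255,255))
    n,l,st,ce=cv2.connectedComponentsWithStats(m); 
    return m,s
E
python3 - <<'E'
from m import *
c=cams.camera("wrist"); V=np.array(c["view"])
hsv=cv2.cvtColor(c["color"],cv2.COLOR_BGR2HSV)
v,u=np.mgrid[0:384,0:512]; uv=np.c_[u.ravel(),v.ravel()]; P=depthpts(c,uv); h=hsv.reshape(-1,3)
t=(np.hypot(P[:,0]-.55,P[:,1]-.05)<.045)&(P[:,2]>.12)&(P[:,2]<.135)
print(t.sum(),np.median(P[t,2]))
# upper-rim boundary in image: for each column the top-most top-face pixel, rows above 235
q=[]
for x in range(212,322):
    rows=[r for r in range(150,260) if t[r*512+x]]
    if rows: q.append((x,rows[0]-.5))
q=np.array(q); w=plane(c,q,.128)[:,:2]; x,e=fit(w); print("cap",x,e,q[0],q[-1])
s=t&(h[:,0]<25)&(h[:,1]>70); ws=plane(c,uv[s],.128)[:,:2]
m=ws.mean(0); d=m-x; U=np.linalg.svd(ws-m)[2][0]; print("strip",s.sum(),m,np.degrees(np.arctan2(d[1],d[0])),np.degrees(np.arctan2(U[1],U[0])))
E
```

```text
7359 0.12717328586841944
cap [0.55404501 0.0536697 ] 0.0005915694677099167 [213.  216.5] [313.  213.5]
strip 876 [0.55716815 0.07163816] 80.13978282761525 -95.820397022037
```

```bash
python3 -m pendant '[{"jaw":1,"linear":[0,0.15,2],"twist":0},{"jaw":1,"linear":[0,0,2],"twist":0},{"jaw":1,"linear":[0,0,2],"twist":0},{"jaw":0.8,"linear":[0,0,0],"twist":0},{"jaw":0.6,"linear":[0,0,0],"twist":0},{"jaw":0.6,"linear":[0,0,0],"twist":0},{"jaw":0.6,"linear":[0,0,0],"twist":0},{"jaw":0.6,"linear":[0,0,0],"twist":0}]' 12
python3 -c "
from rig import robot;o=robot.get_obs();print(o['q'],o['ft_force'],o['grip_width'],o['grip_force'])"
```

```text
time: 3.3
position: [0.5529, 0.0521, 0.1061]
tool_rot: [0.454, 0.891, 0.001, 0.002]
ft_force: [0.4, 2.6, 0.6]
grip_width: 0.0616
grip_force: 0.7
[-1.07405309e-01  6.25589106e-01  1.72348365e+00  1.22596778e-04
  7.89203238e-01 -7.36569574e-01] [0.37076016 2.62741973 0.63454742] 0.06158422675789647 0.6840651197671832
```

```bash
python3 -m pendant '[{"jaw":0.5,"linear":[0,0,0],"twist":0},{"jaw":0.5,"linear":[0,0,0],"twist":0},{"jaw":0.5,"linear":[0,0,0],"twist":2},{"jaw":0.5,"linear":[0,0,0],"twist":5},{"jaw":0.5,"linear":[0,0,0],"twist":7},{"jaw":0.5,"linear":[0,0,0],"twist":7},{"jaw":0.5,"linear":[0,0,0],"twist":7},{"jaw":0.5,"linear":[0,0,0],"twist":7}]' 12
python3 -m pendant '[{"jaw":0.5,"linear":[0,0,0],"twist":7},{"jaw":0.5,"linear":[0,0,0],"twist":7},{"jaw":0.5,"linear":[0,0,0],"twist":7},{"jaw":0.5,"linear":[0,0,0],"twist":7},{"jaw":0.5,"linear":[0,0,0],"twist":7},{"jaw":0.5,"linear":[0,0,0],"twist":7},{"jaw":0.5,"linear":[0,0,0],"twist":7},{"jaw":0.5,"linear":[0,0,0],"twist":7},{"jaw":0.5,"linear":[0,0,0],"twist":7},{"jaw":0.5,"linear":[0,0,0],"twist":7},{"jaw":0.5,"linear":[0,0,0],"twist":7},{"jaw":0.5,"linear":[0,0,0],"twist":7}]'
python3 -m pendant '[{"jaw":0.5,"linear":[0,0,0],"twist":7},{"jaw":0.5,"linear":[0,0,0],"twist":7},{"jaw":0.5,"linear":[0,0,0],"twist":7},{"jaw":0.5,"linear":[0,0,0],"twist":7},{"jaw":0.5,"linear":[0,0,0],"twist":7},{"jaw":0.5,"linear":[0,0,0],"twist":7},{"jaw":0.5,"linear":[0,0,0],"twist":5},{"jaw":0.5,"linear":[0,0,0],"twist":2},{"jaw":0.5,"linear":[0,0,0],"twist":0},{"jaw":0.5,"linear":[0,0,0],"twist":0},{"jaw":0.5,"linear":[0,0,0],"twist":0}]'
python3 - <<'E'
from m import *
o=robot.get_obs();print(o['q'])
c=cams.camera("wrist"); cv2.imwrite("pics/w3.png",c["color"])
c=cams.camera("scene"); cr=cv2.resize(c["color"][120:260,160:330],None,fx=3.5,fy=3.5)
w=cv2.imread("pics/w3.png"); w=cv2.resize(w,(200,150)); cr[:150,-200:]=w
cv2.imwrite("pics/s3.png",cr)
E
```

```text
time: 3.97
position: [0.5526, 0.0513, 0.106]
tool_rot: [0.702, 0.712, 0.0, 0.001]
ft_force: [0.2, -1.6, 7.1]
grip_width: 0.0604
grip_force: 12.2
time: 4.97
position: [0.5523, 0.0519, 0.1059]
tool_rot: [0.998, 0.059, 0.001, 0.0]
ft_force: [-0.8, -0.2, 7.7]
grip_width: 0.0602
grip_force: 12.2
time: 5.88
position: [0.5526, 0.0522, 0.1059]
tool_rot: [0.934, -0.358, 0.001, -0.001]
ft_force: [-0.6, 1.2, 7.3]
grip_width: 0.0603
grip_force: 12.2
[-1.07463704e-01  6.25975541e-01  1.72369033e+00  6.51479859e-04
  7.89400052e-01  2.19589023e+00]
```

View pics/s3.png

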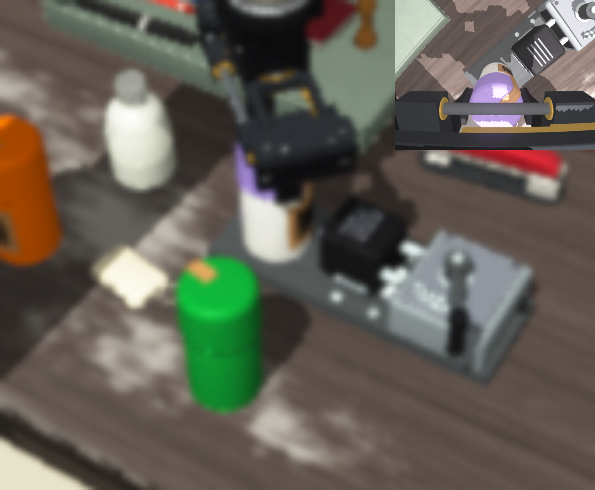

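The scene crop shows the label at (300,215) now facing the black head at (360,235), and the jar is upright. I'll release, rise and measure.

```bash
python3 -m pendant '[{"jaw":0.75,"linear":[0,0,0],"twist":0},{"jaw":1,"linear":[0,0,0],"twist":0},{"jaw":1,"linear":[0,0,0],"twist":0},{"jaw":1,"linear":[0,0,0],"twist":0},{"jaw":1,"linear":[0,0,0],"twist":0},{"jaw":1,"linear":[0,0,-2],"twist":0},{"jaw":1,"linear":[0,0,-2],"twist":0},{"jaw":1,"linear":[0,0,-2],"twist":0},{"jaw":1,"linear":[0,0,0],"twist":0}]'
cat > strip.py <<'E'
from m import *
c=cams.camera("wrist"); cv2.imwrite("pics/w4.png",c["color"])
hsv=cv2.cvtColor(c["color"],cv2.COLOR_BGR2HSV)
v,u=np.mgrid[0:384,0:512]; uv=np.c_[u.ravel(),v.ravel()]; P=depthpts(c,uv); h=hsv.reshape(-1,3)
t=(np.hypot(P[:,0]-.552,P[:,1]-.052)<.045)&(P[:,2]>.12)&(P[:,2]<.135)
print(t.sum(),np.median(P[t,2]))
q=[]
for x in range(180,350):
    rows=[r for r in range(150,260) if t[r*512+x]]
    if rows: q.append((x,rows[0]-.5))
q=np.array(q); w=plane(c,q,.128)[:,:2]; x,e=fit(w); print("cap",x,e,q[0],q[-1])
s=t&(h[:,0]<25)&(h[:,1]>70); ws=plane(c,uv[s],.128)[:,:2]
m=ws.mean(0); d=m-x; U=np.linalg.svd(ws-m)[2][0]; print("strip",s.sum(),m,np.degrees(np.arctan2(d[1],d[0])),np.degrees(np.arctan2(U[1],U[0])))
k=(P[:,2]>.066)&(P[:,2]<.075)&(abs(P[:,0]-.55)<.06)&(P[:,1]<0)&(P[:,1]>-.08)
R=plane(c,uv[k],.07)[:,:2]; print("head",k.sum(),cv2.minAreaRect((R*1000).astype(np.float32)))
print("grip px",proj(c,[[.4715,-.149,.117]]))
E
python3 strip.py
```

```text
time: 6.73
position: [0.5541, 0.0519, 0.1678]
tool_rot: [0.934, -0.358, 0.003, -0.001]
ft_force: [0.4, -0.3, 0.3]
grip_width: 0.0869
grip_force: 0.0
7174 0.12705948142044032
cap [0.55315389 0.05238105] 0.0006052907147663597 [211.  214.5] [310.  219.5]
strip 835 [0.55396785 0.0339913 ] -87.46562471467708 95.74935160149627
head 5484 ((554.4749755859375, -28.643030166625977), (56.41022491455078, 50.60896682739258), 88.79202270507812)
grip px [[594.2431783  105.59585932]]
```

View pics/w4.png

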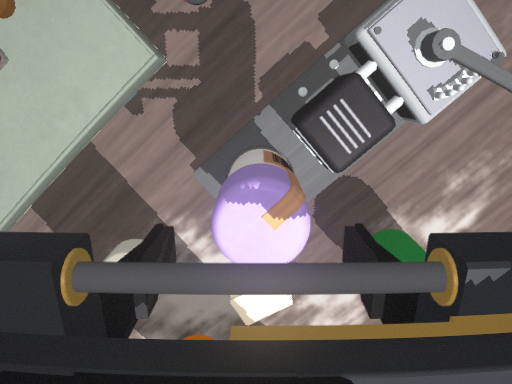

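The wrist view shows the strip now pointing at the head: cap centre (261,213), strip (300,190) to (270,222), head (343,120). The estimate is within about 3° of square. I'll twist the wrist 90° for a second view to cancel the viewing bias.

```bash
python3 -m pendant '[{"jaw":1,"linear":[0,0,0],"twist":-7},{"jaw":1,"linear":[0,0,0],"twist":-7},{"jaw":1,"linear":[0,0,0],"twist":-7},{"jaw":1,"linear":[0,0,0],"twist":-7},{"jaw":1,"linear":[0,0,0],"twist":-7},{"jaw":1,"linear":[0,0,0],"twist":-7},{"jaw":1,"linear":[0,0,0],"twist":-7},{"jaw":1,"linear":[0,0,0],"twist":-7},{"jaw":1,"linear":[0,0,0],"twist":-7},{"jaw":1,"linear":[0,0,0],"twist":-7},{"jaw":1,"linear":[0,0,0],"twist":-7},{"jaw":1,"linear":[0,0,0],"twist":0}]'
sed -i 's/w4.png/w5.png/' strip.py
cat >> strip.py <<'E'
for zz in (.1255,.1265):
  f=s&(P[:,2]>zz); ws=plane(c,uv[f],.128)[:,:2]; r=ws-x; rr=np.hypot(*r.T); a=np.degrees(np.arctan2(r[:,1],r[:,0]))
  print(zz,f.sum(),[(int(lo*1000),round(a[(rr>=lo)&(rr<lo+.004)].mean(),1),((rr>=lo)&(rr<lo+.004)).sum()) for lo in (.008,.012,.016,.02,.024,.028)])
E
python3 strip.py
```

```text
time: 7.78
position: [0.5507, 0.0521, 0.1631]
tool_rot: [0.953, 0.302, -0.001, -0.001]
ft_force: [0.3, -0.2, 0.5]
grip_width: 0.0872
grip_force: 0.0
7668 0.12711655833048752
cap [0.55321296 0.0535216 ] 0.0005767217416906814 [209.  215.5] [311.  215.5]
strip 701 [0.55373528 0.03587124] -88.30497441004036 -85.29338159860455
head 1689 ((554.9844970703125, -26.671829223632812), (56.13088607788086, 49.71377944946289), 89.9007339477539)
grip px [[409.39004177 434.06188718]]
0.1255 667 [(8, np.float64(-89.5), np.int64(132)), (12, np.float64(-89.2), np.int64(128)), (16, np.float64(-89.0), np.int64(121)), (20, np.float64(-88.8), np.int64(127)), (24, np.float64(-87.9), np.int64(120)), (28, np.float64(-86.9), np.int64(7))]
0.1265 646 [(8, np.float64(-89.5), np.int64(132)), (12, np.float64(-89.2), np.int64(128)), (16, np.float64(-89.0), np.int64(121)), (20, np.float64(-88.8), np.int64(127)), (24, np.float64(-88.0), np.int64(105)), (28, np.float64(-78.8), np.int64(1))]
```

View pics/w5.png

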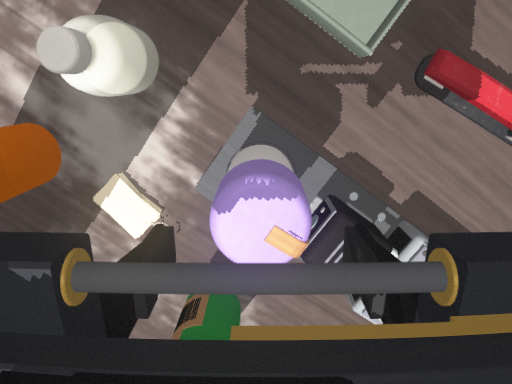

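Flat-strip angles are about -89° against a head direction of about -89°, so the label is square and the jar upright at the right height. On to the lever: I'll go beside it and look from near.

```bash
python3 -m pendant '[{"jaw":1,"linear":[0,0,-1],"twist":0},{"jaw":1,"linear":[-3.29,1.93,0],"twist":0},{"jaw":1,"linear":[-3.29,1.93,0],"twist":0},{"jaw":1,"linear":[-3.29,1.93,0],"twist":0},{"jaw":1,"linear":[-3.29,1.93,0],"twist":0},{"jaw":1,"linear":[-3.29,1.93,0],"twist":0},{"jaw":1,"linear":[-3.29,1.93,0],"twist":0},{"jaw":1,"linear":[0,0,0],"twist":5},{"jaw":1,"linear":[0,0,0],"twist":4.7},{"jaw":1,"linear":[0,0,0],"twist":0},{"jaw":1,"linear":[0,0,0],"twist":0}]'
python3 - <<'E'
from m import *
o=robot.get_obs(); print(o['position'],o['tool_rot'],o['q'])
c=cams.camera("wrist"); cv2.imwrite("pics/w6.png",c["color"])
v,u=np.mgrid[0:384,0:512]; uv=np.c_[u.ravel(),v.ravel()]; P=depthpts(c,uv)
g=(np.hypot(P[:,0]-.474,P[:,1]+.148)<.02)&(P[:,2]>.112)&(P[:,2]<.123)
w=plane(c,uv[g],.117)[:,:2]; print(g.sum(),w.mean(0),cv2.minEnclosingCircle(w.astype(np.float32)),uv[g].mean(0))
E
```

```text
time: 8.75
position: [0.4566, -0.1563, 0.1749]
tool_rot: [0.976, 0.219, 0.0, 0.0]
ft_force: [1.0, 0.3, 0.8]
grip_width: 0.087
grip_force: 0.0
[ 0.4566262  -0.15630574  0.17488483] [9.75629733e-01 2.19423291e-01 1.52907696e-04 1.39835607e-04] [-5.61878145e-01  4.37811963e-01  1.84994432e+00  2.32714455e-05
  8.53422329e-01  5.66456243e-01]
427 [ 0.47690605 -0.14770133] ((0.47720372676849365, -0.14753195643424988), 0.007657498121261597) [260.99063232 183.1030445 ]
```

View pics/w6.png

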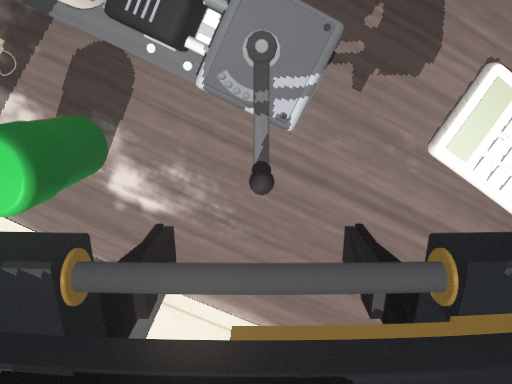

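The wrist view shows the grip knob at (261,180) with the arm running straight up to the pivot at (262,46); the green jar is clear to the left. The measured grip is at (0.477,-0.148) with radius 7.7 mm, which fits. I'll descend round it and close.

```bash
python3 -m pendant '[{"jaw":1,"linear":[2.2,0.1,0],"twist":0},{"jaw":1,"linear":[0,0,2.6],"twist":0},{"jaw":1,"linear":[0,0,2.6],"twist":0},{"jaw":1,"linear":[0,0,2.4],"twist":0},{"jaw":0.6,"linear":[0,0,0],"twist":0},{"jaw":0.3,"linear":[0,0,0],"twist":0},{"jaw":0.2,"linear":[0,0,0],"twist":0},{"jaw":0,"linear":[0,0,0],"twist":0},{"jaw":0,"linear":[0,0,0],"twist":0},{"jaw":0,"linear":[0,0,0],"twist":0},{"jaw":0,"linear":[0,0,0],"twist":0}]' 20
```

```text
time: 9.72
position: [0.4773, -0.1478, 0.0994]
tool_rot: [0.976, 0.219, 0.001, 0.001]
ft_force: [-1.1, 0.1, 0.3]
grip_width: 0.048
grip_force: 0.0
```

```bash
python3 -m pendant '[{"jaw":0,"linear":[0,0,0],"twist":0},{"jaw":0,"linear":[0,0,0],"twist":0},{"jaw":0,"linear":[0,0,0],"twist":0},{"jaw":0,"linear":[0,0,0],"twist":0},{"jaw":0,"linear":[0,0,0],"twist":0},{"jaw":0,"linear":[0,0,0],"twist":0},{"jaw":0,"linear":[0,0,0],"twist":0},{"jaw":0,"linear":[0,0,0],"twist":0}]' 20
```

```text
time: 10.38
position: [0.4772, -0.1482, 0.0986]
tool_rot: [0.976, 0.219, 0.0, 0.001]
ft_force: [0.2, -1.5, -1.5]
grip_width: 0.0135
grip_force: 20.0
```

```bash
cat > f.py <<'E'
import numpy as np
from rig import robot
o=robot.get_obs(); p=o["position"][:2]; d=p-np.array([.5540,-.1112]); q=o["tool_rot"]; 
a=np.degrees(np.arctan2(d[1],d[0]))%360; th=205.3-a; t=np.radians(a-90); 
r=o["ft_force"][:2]; print("ang %.3f rad r %.1fmm twist %.1f push %.1f radial %.1f grip %.1f"%(np.radians(th),1e3*np.hypot(*d),-(2*np.degrees(np.arctan2(q[1],q[0]))-90),-(r@[np.cos(t),np.sin(t)]),r@[np.cos(np.radians(a)),np.sin(np.radians(a))],o["grip_force"]),"t %.2f"%o["time"])
E
python3 f.py
python3 -m pendant '[{"jaw":0,"linear":[0.005,-0.297,0],"twist":2},{"jaw":0,"linear":[0.005,-0.297,0],"twist":2},{"jaw":0,"linear":[0,0,0],"twist":0}]' >/dev/null; python3 f.py
python3 -m pendant '[{"jaw":0,"linear":[0.005,-0.297,0],"twist":2},{"jaw":0,"linear":[0,0,0],"twist":0}]' >/dev/null; python3 f.py
python3 -m pendant '[{"jaw":0,"linear":[0.005,-0.297,0],"twist":2},{"jaw":0,"linear":[0,0,0],"twist":0}]' >/dev/null; python3 f.py
python3 -m pendant '[{"jaw":0,"linear":[0,-0.148,0],"twist":1},{"jaw":0,"linear":[0,0,0],"twist":0}]' >/dev/null; python3 f.py
python3 -m pendant '[{"jaw":0,"linear":[0,-0.148,0],"twist":1},{"jaw":0,"linear":[0,0,0],"twist":0}]' >/dev/null; python3 f.py
python3 -m pendant '[{"jaw":0,"linear":[0,-0.148,0],"twist":1},{"jaw":0,"linear":[0,0,0],"twist":0}]' >/dev/null; python3 f.py
python3 -m pendant '[{"jaw":0,"linear":[0,-0.148,0],"twist":1},{"jaw":0,"linear":[0,0,0],"twist":0}]' >/dev/null; python3 f.py
```

```text
ang -0.008 rad r 85.2mm twist 64.6 push 1.4 radial 0.5 grip 20.0 t 10.38
ang 0.060 rad r 85.2mm twist 68.7 push 5.2 radial 1.9 grip 20.0 t 10.63
ang 0.098 rad r 85.1mm twist 70.6 push 3.8 radial 2.8 grip 20.0 t 10.80
ang 0.136 rad r 85.1mm twist 72.6 push 4.4 radial 1.1 grip 20.0 t 10.97
ang 0.155 rad r 85.1mm twist 73.7 push 3.8 radial 1.1 grip 20.0 t 11.13
ang 0.175 rad r 85.1mm twist 74.7 push 4.6 radial 0.1 grip 20.0 t 11.30
ang 0.194 rad r 85.1mm twist 75.7 push 3.7 radial 0.0 grip 20.0 t 11.47
ang 0.208 rad r 85.1mm twist 76.7 push 5.0 radial 0.8 grip 20.0 t 11.63
```

```bash
for i in 1; do
python3 -m pendant '[{"jaw":0,"linear":[0,-0.148,0],"twist":1},{"jaw":0,"linear":[0,0,0],"twist":0}]' >/dev/null; python3 f.py
python3 -m pendant '[{"jaw":0,"linear":[0,-0.148,0],"twist":1},{"jaw":0,"linear":[0,0,0],"twist":0}]' >/dev/null; python3 f.py
python3 -m pendant '[{"jaw":0,"linear":[0,-0.148,0],"twist":1},{"jaw":0,"linear":[0,0,0],"twist":0}]' >/dev/null; python3 f.py
python3 -m pendant '[{"jaw":0,"linear":[0,-0.148,0],"twist":1},{"jaw":0,"linear":[0,0,0],"twist":0}]' >/dev/null; python3 f.py
python3 -m pendant '[{"jaw":0,"linear":[0.005,-0.297,0],"twist":2},{"jaw":0,"linear":[0,0,0],"twist":0}]' >/dev/null; python3 f.py
python3 -m pendant '[{"jaw":0,"linear":[0.005,-0.297,0],"twist":2},{"jaw":0,"linear":[0,0,0],"twist":0}]' >/dev/null; python3 f.py
python3 -m pendant '[{"jaw":0,"linear":[0.005,-0.297,0],"twist":2},{"jaw":0,"linear":[0,0,0],"twist":0}]' >/dev/null; python3 f.py
done
```

```text
ang 0.218 rad r 85.0mm twist 77.7 push 6.1 radial 1.0 grip 20.0 t 11.80
ang 0.235 rad r 85.0mm twist 78.7 push 6.9 radial 0.8 grip 20.0 t 11.97
ang 0.254 rad r 85.0mm twist 79.7 push 5.6 radial 0.5 grip 20.0 t 12.13
ang 0.272 rad r 85.0mm twist 80.7 push 6.6 radial 0.3 grip 20.0 t 12.30
ang 0.310 rad r 85.0mm twist 82.7 push 5.4 radial -0.1 grip 20.0 t 12.47
ang 0.346 rad r 84.9mm twist 84.7 push 4.5 radial -1.4 grip 20.0 t 12.63
ang 0.382 rad r 84.9mm twist 86.7 push 4.2 radial -1.6 grip 20.0 t 12.80
```

The first click came at a reading of about 0.22 (push rose from 3.7 to 6.9 N). On to the second.

```bash

python3 -m pendant '[{"jaw":0,"linear":[0,-0.148,0],"twist":1},{"jaw":0,"linear":[0,0,0],"twist":0}]' >/dev/null; python3 f.py
python3 -m pendant '[{"jaw":0,"linear":[0,-0.148,0],"twist":1},{"jaw":0,"linear":[0,0,0],"twist":0}]' >/dev/null; python3 f.py
python3 -m pendant '[{"jaw":0,"linear":[0,-0.148,0],"twist":1},{"jaw":0,"linear":[0,0,0],"twist":0}]' >/dev/null; python3 f.py
python3 -m pendant '[{"jaw":0,"linear":[0,-0.148,0],"twist":1},{"jaw":0,"linear":[0,0,0],"twist":0}]' >/dev/null; python3 f.py
python3 -m pendant '[{"jaw":0,"linear":[0,-0.148,0],"twist":1},{"jaw":0,"linear":[0,0,0],"twist":0}]' >/dev/null; python3 f.py
python3 -m pendant '[{"jaw":0,"linear":[0,-0.148,0],"twist":1},{"jaw":0,"linear":[0,0,0],"twist":0}]' >/dev/null; python3 f.py
python3 -m pendant '[{"jaw":0,"linear":[0.005,-0.297,0],"twist":2},{"jaw":0,"linear":[0,0,0],"twist":0}]' >/dev/null; python3 f.py
python3 -m pendant '[{"jaw":0,"linear":[0.005,-0.297,0],"twist":2},{"jaw":0,"linear":[0,0,0],"twist":0}]' >/dev/null; python3 f.py
python3 -m pendant '[{"jaw":0,"linear":[0.005,-0.297,0],"twist":2},{"jaw":0,"linear":[0,0,0],"twist":0}]' >/dev/null; python3 f.py
```

```text
ang 0.399 rad r 84.8mm twist 87.6 push 4.8 radial -1.4 grip 20.0 t 12.97
ang 0.415 rad r 84.8mm twist 88.6 push 4.3 radial -2.6 grip 20.0 t 13.13
ang 0.427 rad r 84.8mm twist 89.6 push 6.5 radial -1.0 grip 20.0 t 13.30
ang 0.440 rad r 84.7mm twist 90.6 push 7.3 radial -0.9 grip 20.0 t 13.47
ang 0.459 rad r 84.7mm twist 91.6 push 7.6 radial -2.1 grip 20.0 t 13.63
ang 0.477 rad r 84.7mm twist 92.6 push 7.3 radial -2.5 grip 20.0 t 13.80
ang 0.515 rad r 84.6mm twist 94.6 push 6.8 radial -1.7 grip 20.0 t 13.97
ang 0.551 rad r 84.6mm twist 96.6 push 6.2 radial -2.6 grip 20.0 t 14.13
ang 0.587 rad r 84.5mm twist 98.7 push 5.9 radial -3.4 grip 20.0 t 14.30
```

The second click was felt at about 0.425 (4.3 to 7.5 N). Now the third, in small steps.

```bash

python3 -m pendant '[{"jaw":0,"linear":[0,-0.148,0],"twist":1},{"jaw":0,"linear":[0,0,0],"twist":0}]' >/dev/null; python3 f.py
python3 -m pendant '[{"jaw":0,"linear":[0,-0.148,0],"twist":1},{"jaw":0,"linear":[0,0,0],"twist":0}]' >/dev/null; python3 f.py
python3 -m pendant '[{"jaw":0,"linear":[0,-0.148,0],"twist":1},{"jaw":0,"linear":[0,0,0],"twist":0}]' >/dev/null; python3 f.py
python3 -m pendant '[{"jaw":0,"linear":[0,-0.148,0],"twist":1},{"jaw":0,"linear":[0,0,0],"twist":0}]' >/dev/null; python3 f.py
python3 -m pendant '[{"jaw":0,"linear":[0,0,0],"twist":0},{"jaw":0,"linear":[0,0,0],"twist":0}]' >/dev/null; python3 f.py
```

```text
ang 0.603 rad r 84.5mm twist 99.6 push 6.4 radial -4.1 grip 20.0 t 14.47
ang 0.621 rad r 84.5mm twist 100.6 push 5.8 radial -3.8 grip 20.0 t 14.63
ang 0.637 rad r 84.4mm twist 101.6 push 5.5 radial -3.7 grip 20.0 t 14.80
ang 0.648 rad r 84.4mm twist 102.6 push 8.1 radial -3.0 grip 20.0 t 14.97
ang 0.647 rad r 84.4mm twist 102.5 push 7.4 radial -3.1 grip 20.0 t 15.13
```

```bash

python3 -m pendant '[{"jaw":0,"linear":[0,-0.148,0],"twist":1},{"jaw":0,"linear":[0,0,0],"twist":0},{"jaw":0,"linear":[0,0,0],"twist":0}]' >/dev/null; python3 f.py
python3 -m pendant '[{"jaw":0,"linear":[0,0,0],"twist":0},{"jaw":0,"linear":[0,0,0],"twist":0},{"jaw":0,"linear":[0,0,0],"twist":0},{"jaw":0,"linear":[0,0,0],"twist":0}]' >/dev/null; python3 f.py
python3 - <<'E'
from m import *
c=cams.camera("scene"); t=cams.camera("top")
a=cv2.resize(c["color"][130:250,160:330],None,fx=3,fy=3); b=cv2.resize(t["color"][130:215,190:310],None,fx=2.4,fy=2.4)
o=np.zeros((max(a.shape[0],b.shape[0]),a.shape[1]+b.shape[1],3),np.uint8); o[:a.shape[0],:a.shape[1]]=a; o[:b.shape[0],a.shape[1]:]=b; print(o.shape)
cv2.imwrite("pics/end.png",o[:, :800])
E
```

```text
ang 0.664 rad r 84.4mm twist 103.5 push 8.0 radial -3.7 grip 20.0 t 15.38
ang 0.664 rad r 84.4mm twist 103.5 push 8.0 radial -2.7 grip 20.0 t 15.72
(360, 798, 3)
```

View pics/end.png

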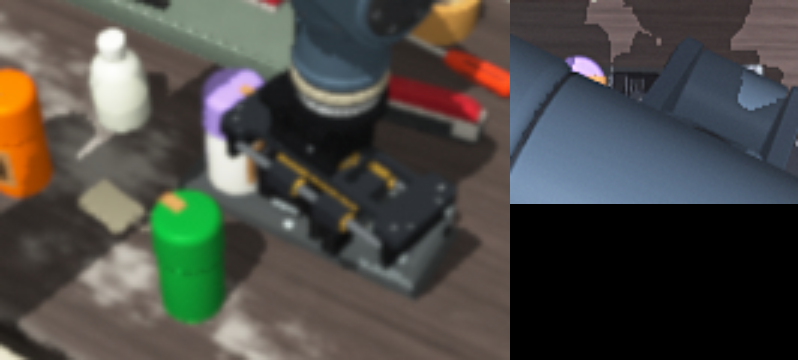

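The scene crop shows the jar upright at (232,130) with its strip and label towards the head, the gripper on the lever, and the bystanders where they were. The push holds steady at 8 N just past the third click, so I'm handing in.

```bash
python3 -c "
from rig import robot; print(robot.hand_in())"
```

```text
the job is handed in; nothing more can be done
None
```

I turned the cream jar until its label faced the reader (measured within about 2° of square) and released it upright in its seat; I then swung the lever through three felt clicks, still held there at hand-in after about 16 s, with the bystanders left where they were.

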